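# Clamp the whetstone in its holder

### The job

Get the whetstone ready for sharpening: while the red cam lever of its wooden holder is still open, push the stone along the board with a fingertip until its far end butts against the end stop. Then swing the red lever all the way round clockwise (seen from above) to its stop by pushing its arm with one finger, so that the cam clamps the stone flat against the dark side fence. Never grip or lift the stone, and leave the other things on the bench where they are.

Things in the scene. Friction and masses are not known exactly. Their poses are not given: they have to be found in the camera images.
- stone_holder: Whetstone holder fixed to the bench: pale wooden board 220 (x) x 150 (y) x 18 mm high; it may stand turned. Origin: centre of its underside, on the bench; x runs along the stone's channel to the end stop (away from the robot at yaw 0), y to the fence (left), z up. The cam clamp is on the -y side of the channel; a brass pin (46 mm high) at x = -22, y = -20 mm is where the closed lever rests.
- end_stop (a point): Middle of the face of the dark end stop, which lies across the channel: at x = 85, y = 24 mm in the holder's frame (the stop spans y from -16 to +46 mm), 25 mm above the bench; its top is 32 mm above the bench.
- fence (a point): Point on the inner face of the dark side fence: at x = 32, y = 45 mm in the holder's frame, 25 mm above the bench. The fence runs along x from -92 to +108 mm, its top 32 mm above the bench.
- whetstone: Dark grey whetstone, 105 long x 42 wide x 22 mm high, 0.15 to 0.31 kg, loose on the board (its top 40 mm above the bench), lying lengthwise in the channel, 22 to 42 mm short of the end stop and 2 to 5 mm off the fence. Origin: centre of its underside. Its long axis is not its x axis but lies 10 degrees clockwise (from above) of it: use the two end points.
- stone_far_end (a point): Centre of the stone's end face that looks at the end stop (half height, 29 mm above the bench).
- stone_near_end (a point): Centre of the stone's other end face, nearest to the robot: push here along the holder's +x.
- clamp_lever (a joint): Cam lever about its upright pivot (rad). At 0 the arm points along the holder's -y (right); grows clockwise from above to 1.57 at its stop, the arm then along the holder's -x (toward the robot) beside the stone. Starts open, 0 to 0.35. Stays where left; takes about 1 N at the knob, a few N more near the end, where the cam drives the stone sideways against the fence.
- lever_pivot (a point): Point on the lever's pivot axis, 42 mm above the bench, at x = 32.5, y = -30.7 mm in the holder's frame.
- lever_knob (a point): Centre of the red ball (24 mm) at the end of the lever's arm, 112 mm from the pivot axis, 42 mm above the bench. The arm is a straight red bar 14 mm wide, 36 to 48 mm above the bench, free underneath (the board's top is 18 mm below it; the outer part of the open arm stands out over the bench).
- mallet: Carver's wooden mallet, about 125 x 204 x 78 mm, lying on the bench; bystander. Origin: centre of its underside.
- cup: Small turned pale wooden cup, 66 mm across, 55 mm high; bystander. Origin: centre of its underside.
- glue_bottle: Glue bottle, 52 mm across, 159 mm high, standing; bystander. Origin: centre of its underside.
- offcut: Pale wooden offcut, 42 x 58 x 26 mm; bystander. Origin: centre of its underside.
- turned_blank: Round turned wooden blank, 60 mm across, 50 mm high; bystander. Origin: centre of its underside.
There are look-alikes about, which are no part of the job. Leave any turquoise look-alike of the whetstone alone.

How it is judged:
By the outcome, as a careful person would: the job done as asked, in the order asked, and still so for the second after the job is handed in, with the robot touching nothing.
It also fails if it takes over 48 s, if anything falls off the work surface, if the arm or the gripper's body presses on something with over 40 N, if the wrist force passes 120 N, or if a joint passes its speed limit or range.

### The arm

A 6-joint arm with a two-finger parallel gripper is mounted at the origin on a cart in front of the work surface, level with it; the furniture and walls round the work are solid. World frame = base frame: x ahead of the robot, y to its left, z up, the work surface at z = 0. Lengths are in m, angles in rad, forces in N, time in s.
With the tool pointing down it reaches from about 0.375 to 0.75 m from the base axis. Payload 9 kg.
Tool frame: the origin (TCP) lies midway between the tips of the shut fingers; the grasp point (between the pads) lies 19 mm behind it; z points along the fingers, y is the line along which they close (so a half turn about z gives the same grasp; the last joint's range is limited). The gripper opens to 85 mm and grips with 20 to 120 N. Pads are 22 mm wide; open, the fingers measure 114 mm over their backs; the gripper's body (76 mm by 85 mm) begins 54 mm behind the grasp point. The pads swing forward as they close: fully open they stand 13 mm farther back than shut.
Start: joints at [-1.389, 0.104, 0.097, 1.564, 0, 1.353], TCP at [0.234, -0.553, 0.231] pointing down, gripper open.
Joint ranges: [-2.99, 2.99], [-0.84, 1.86], [-1.1, 1.16], [-1.84, 2.11], [-1.51, 1.56], [-3.14, 3.14]. Speed limits (rad/s): [2.22, 2.22, 2.57, 3.14, 3.14, 3.14].

### API

Orientations are given as a rotation vector (axis times angle).
In Python, from station import * gives the robot as it stands.
- The arm moves only by the tool drive_tool, never from a script. Its argument "rows" is a list that holds one entry, the list of rows, each a list of 5 numbers: the closure in counts, from 0 (fully open) to 255 (shut), then the shift along the tool's x, y, z in mm, then the turn about the tool's z in degrees. In form: [[[grip, dx, dy, dz, roll], ...]]. A call has 1 to 10 rows; each row is the pose to reach, as a shift and turn from the pose commanded when the call began, along the tool's axes at that moment; what a row does not reach only later rows make up. A row lasts 1/12 s, in which the tool goes at most 41.7 mm and 7.16 degrees, less where a joint would pass 70% of its speed; a pose out of reach is approached as far as the arm can. A call with a gripper value outside its range is refused whole. The fingers move at their own pace and stop on an object; "force" is the grip in N (left out, the last holds). Time passes only in rows, so rows that repeat a pose let the fingers close. It gives the time, the measured TCP pose, the force, the opening and the grip force at its end, in the units of the state.
- state(): the state, without advancing time (a new reading comes with each control period).
- grab_frame(name): name is "scene" or "top"; returns a dict with "frame" (400x640x3 uint8, red, green, blue), "camera_matrix" (3x3 intrinsics, pixels), "k1" (the pictures are not rectified: a ray, as slopes to the right and down, at radius r is drawn at 1 + k1 r^2 times it, then the intrinsics apply), "position" and "orientation" of the camera in the world. Camera axes: x right, y down, z forward; pixel columns grow to the right and rows downward; lengths in m; the calibration is good to about 2 mm. A picture is of the moment at which its call begins. There is no depth.
- sign_off(): hands the job in; it is judged then, once.
The state is a dict: "clock": time; "qpos": joint angles; "joint_velocities": joint speeds; "joint_efforts": joint torques, N m; "eef_pos": TCP position; "tool_rot": TCP orientation; "force": force on the tool from outside, world axes, zero at the start; "moment": the same for the moment, N m; "finger_gap": finger opening in m; "grasp_force": force on a finger pad.
Only numpy, scipy, OpenCV 4.12 (cv2) and the standard library are available. Lean on these libraries where they do the work, as an engineer would, in place of code of your own. Each camera call takes 0.05 s, during which the arm holds its last target. There are 200 camera calls.

## Working session

There is one attempt and no reset: what is moved stays moved. The work goes in short steps, Python scripts to look and compute and a tool call to move; the robot and the scene stay as the last step left them, time stands still between calls to the robot, and variables do not carry over. Pictures are saved under pics/ and viewed, at most 12 in all, crops included, and the job is handed in when it is done.

Besides the shell and the picture viewer there is one more tool, called after ">>>" as a command line: name --argument value ..., lists and objects as JSON in quotes. drive_tool: Moves the arm, as the interface text tells. Its arguments: {"type":"object","properties":{"rows":{"type":"array"},"force":{"type":"number"}},"required":["rows"]}

```bash
mkdir -p pics; cat > h.py <<'E'
from station import *
import numpy as np, cv2
from scipy.spatial.transform import Rotation as R
def Rm(o):
    o=np.array(o,float); return o if o.shape==(3,3) else R.from_rotvec(o).as_matrix() if o.size==3 else R.from_quat(o).as_matrix()
def ray(f,uv):
    K=np.array(f["camera_matrix"]); d=np.array([(uv[0]-K[0,2])/K[0,0],(uv[1]-K[1,2])/K[1,1]]); s=d.copy()
    for _ in range(30): s=d/(1+f["k1"]*(s@s))
    v=Rm(f["orientation"])@np.array([*s,1]); return np.array(f["position"]),v
def onz(f,uv,z):
    p,v=ray(f,uv); return p+v*(z-p[2])/v[2]
def proj(f,P):
    c=Rm(f["orientation"]).T@(np.array(P)-f["position"]); s=c[:2]/c[2]; s=s*(1+f["k1"]*(s@s)); K=np.array(f["camera_matrix"])
    return np.array([K[0,0]*s[0]+K[0,2],K[1,1]*s[1]+K[1,2]])
def save(f,n,box=None,k=1):
    im=f["frame"][:,:,::-1]
    if box: im=im[box[1]:box[3],box[0]:box[2]]
    cv2.imwrite("pics/"+n,cv2.resize(im,None,fx=k,fy=k,interpolation=cv2.INTER_CUBIC))
E
python3 - <<'E'
from h import *
for n in("scene","top"):
    f=grab_frame(n); save(f,n+"1.png"); print(n,f["position"],f["orientation"],f["camera_matrix"],f["k1"])
print(state())
E
```

```text
scene [ 0.86987283 -0.74445286  1.08712487] [-2.40527723 -0.42107304  0.13120742] [[449.79989401   0.         317.25462823]
 [  0.         449.79989401 199.65396955]
 [  0.           0.           1.        ]] -0.0008125431133879676
top [0.46604713 0.07033165 1.43038609] [-2.19654482  2.18312936 -0.11409837] [[469.91404841   0.         322.14117541]
 [  0.         469.91404841 203.39294351]
 [  0.           0.           1.        ]] -0.005416269790576116
{'clock': 0.1, 'qpos': array([-1.38874841e+00,  1.04652404e-01,  9.65406705e-02,  1.56387511e+00,
       -5.09777593e-07,  1.35307971e+00]), 'joint_velocities': array([-0.00011139, -0.00269837,  0.00299247,  0.0020609 , -0.00040456,
        0.00037095]), 'joint_efforts': array([ 7.37242604e-03, -5.58201742e+01,  5.04724145e+01,  1.28638788e-02,
       -1.87844371e-04,  6.45247695e-06]), 'eef_pos': array([ 0.23346637, -0.55239873,  0.23058906]), 'tool_rot': array([-3.07787678e+00, -6.23539266e-01, -3.25365953e-05]), 'force': array([ 0.39667312, -0.36232883,  1.14334213]), 'moment': array([0.00338691, 0.02272769, 0.03187037]), 'grasp_force': 0.0, 'finger_gap': 0.08537395944040085}
```

View pics/scene1.png

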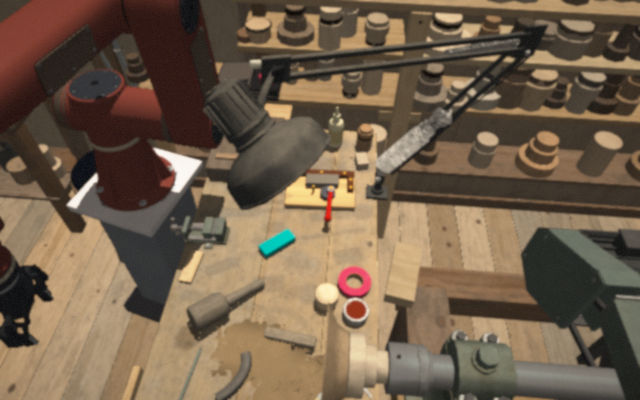

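View pics/top1.png

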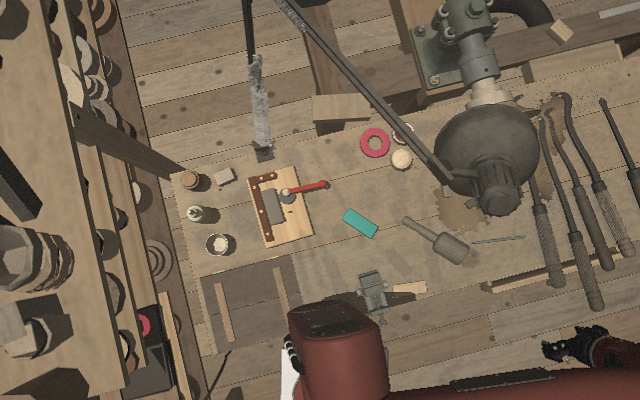

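Scene: holder at about (320,190) with red lever to (328,218). Top: holder at (280,205), fence and stop dark, grey stone at (272,207), red lever from (287,192) to (325,184). Look-alikes: the turquoise block (top 360,223; scene 277,243), the grey bar in the scene picture at (290,338), and the red/pink ring at top (375,142), which could be taken for the lever. I choose the grey stone inside the holder and check it in a close crop.

```bash
python3 - <<'E'
from h import *
f=grab_frame("top"); g=grab_frame("scene")
a=cv2.resize(f["frame"][155:255,235:335,::-1],(600,600),interpolation=cv2.INTER_CUBIC)
cv2.imwrite("pics/c1.png",a)
save(g,"c2.png",(275,160,375,235),8)
hsv=cv2.cvtColor(f["frame"],cv2.COLOR_RGB2HSV)
m=((hsv[...,0]<6)|(hsv[...,0]>174))&(hsv[...,1]>170)&(hsv[...,2]>80)
m[:,:270]=0;m[:,340:]=0;m[:150]=0;m[230:]=0
v,u=np.nonzero(m);print(len(u),u.min(),u.max())
for c in [(235,155),(335,155),(335,255)]: print(c,onz(f,c,0.04))
K=(u>u.max()-6);print("knob px",u[K].mean(),v[K].mean(),onz(f,(u[K].mean(),v[K].mean()),.042))
E
```

```text
5 290 307
(235, 155) [0.72371242 0.3008577  0.04      ]
(335, 155) [0.72648049 0.0022933  0.04      ]
(335, 255) [0.42846448 0.00140859 0.04      ]
knob px 307.0 185.0 [0.63506878 0.08543126 0.042     ]
```

View pics/c1.png

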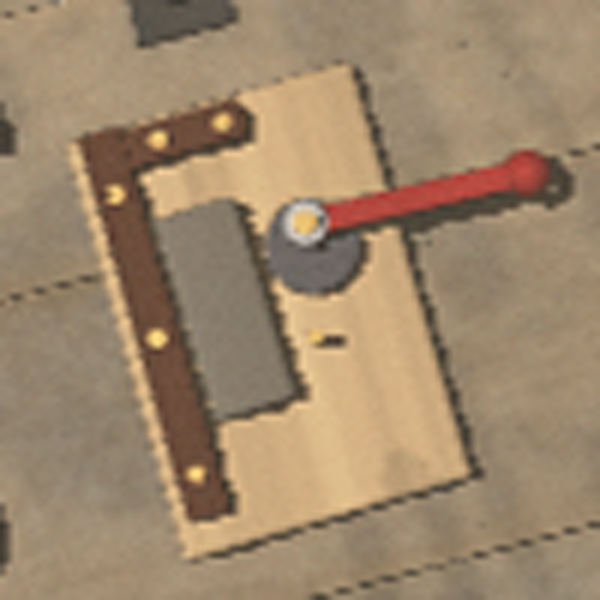

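View pics/c2.png

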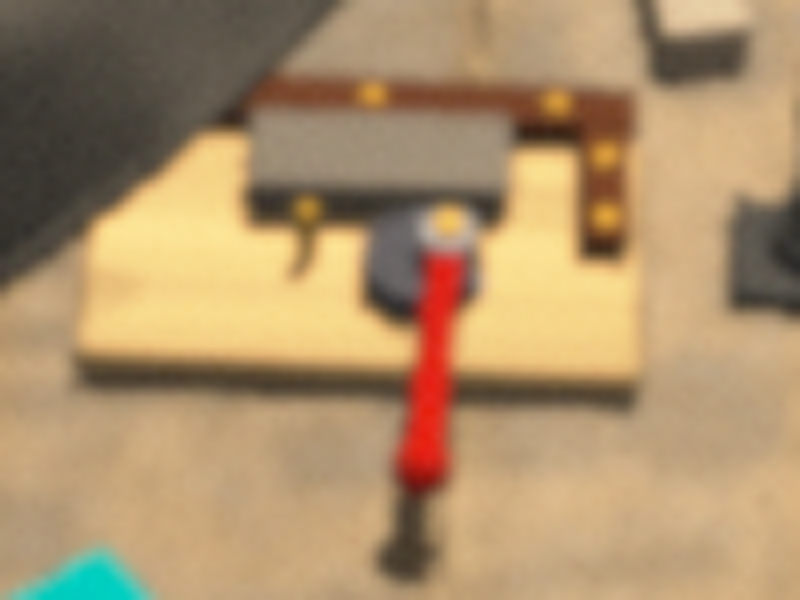

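The crop confirms it: grey stone with top corners at (158,215), (240,200), (303,396), (218,418), pivot at (306,222), knob at (527,172) and pin at (318,337). The board corners are also clear.

```bash
python3 - <<'E'
from h import *
f=grab_frame("top"); g=grab_frame("scene"); 
P=lambda c,z:onz(f,(235+(c[0]+.5)/6-.5,155+(c[1]+.5)/6-.5),z)
G=lambda c,z:onz(g,(275+(c[0]+.5)/8-.5,160+(c[1]+.5)/8-.5),z)
b=np.array([P(c,.018) for c in[(187,557),(475,478),(352,65),(78,143)]]) # near-left, near-right, far-right, far-left
print("sides",[np.linalg.norm(b[i]-b[i-1]).round(4) for i in range(4)])
e=(b[2]-b[1]+b[3]-b[0]); yaw=np.arctan2(e[1],e[0]); c=b.mean(0)
w=b[0]-b[1]+b[3]-b[2]; print("yaw",np.degrees(yaw),np.degrees(np.arctan2(w[1],w[0]))-90,"c",c)
Rz=R.from_euler('z',yaw).as_matrix(); c[2]=0
H=lambda p:((p-c)@Rz*1000).round(1)
for n,q,z in[("pivot",(306,222),.05),("knob",(527,172),.042),("pin",(318,337),.046)]: print(n,P(q,z),H(P(q,z)))
for q in[(158,215),(240,200),(303,396),(218,418)]: print("stone",P(q,.04),H(P(q,.04)))
for n,q,z in[("pivotS",(450,218),.05),("knobS",(424,465),.042),("pinS",(307,208),.046),("boardNR",(78,360),.018),("boardFR",(632,385),.018)]: print(n,G(q,z),H(G(q,z)))
for q in[(250,185),(505,195),(515,112),(252,110)]: print("stoneS",H(G(q,.04)))
print("tool x,y world",Rm(state()["tool_rot"]).round(3).tolist())
E
```

```text
sides [np.float64(0.2151), np.float64(0.1485), np.float64(0.2175), np.float64(0.1433)]
yaw 16.30041502970764 16.095290808277113 c [0.57323086 0.16616009 0.018     ]
pivot [0.61405207 0.14832403 0.05      ] [ 34.2 -28.6  50. ]
knob [0.64067368 0.03961763 0.042     ] [  29.2 -140.4   42. ]
pin [0.55771326 0.14200359 0.046     ] [-21.7 -18.8  46. ]
stone [0.61805188 0.22203509 0.04      ] [58.7 41.  40. ]
stone [0.62582986 0.18165126 0.04      ] [54.8  0.1 40. ]
stone [0.52893854 0.14936647 0.04      ] [-47.2  -3.7  40. ]
stone [0.51785006 0.19099765 0.04      ] [-46.2  39.4  40. ]
pivotS [0.61470443 0.1555588  0.05      ] [ 36.8 -21.8  50. ]
knobS [0.64236638 0.0429132  0.042     ] [  31.8 -137.7   42. ]
pinS [0.55975276 0.14456953 0.046     ] [-19.  -16.9  46. ]
boardNR [0.49546109 0.06342666 0.018     ] [-103.5  -76.8   18. ]
boardFR [0.69976964 0.12573466 0.018     ] [110.1 -74.3  18. ]
stoneS [-42.4  -0.9  40. ]
stoneS [58.1  0.9 40. ]
stoneS [60.9 46.3 40. ]
stoneS [-44.6  39.8  40. ]
tool x,y world [[0.921, 0.389, -0.0], [0.389, -0.921, 0.0], [0.0, -0.0, -1.0]]
```

```bash
python3 - <<'E'
from h import *
f=grab_frame("top"); g=grab_frame("scene")
def tri(a,b):
    p,v=ray(f,a);q,w=ray(g,b);A=np.stack([v,-w],1);s=np.linalg.lstsq(A,q-p,rcond=None)[0]
    return ((p+v*s[0]+q+w*s[1])/2).round(3),np.linalg.norm(p+v*s[0]-q-w*s[1]).round(3)
print("lamp",tri((487,150),(290,165)),tri((497,193),(225,105)))
print("lamparm",tri((262,70),(410,145)),"base",tri((262,150),(378,192)),"elbow top",tri((440,175),(265,70)))
for p in [(.234,-.553,.2),(.49,.165,.1),(.36,-.2,.2)]: print(p,proj(f,p),proj(g,p))
print("vise",onz(f,(375,285),.08),onz(f,(358,275),.08))
E
```

```text
lamp (array([ 0.651, -0.26 ,  0.551]), np.float64(0.017)) (array([ 0.549, -0.247,  0.638]), np.float64(0.005))
lamparm (array([0.853, 0.181, 0.295]), np.float64(0.075)) base (array([0.75 , 0.226, 0.003]), np.float64(0.006)) elbow top (array([ 0.577, -0.148,  0.647]), np.float64(0.008))
(0.234, -0.553, 0.2) [550.73150356 332.76277876] [ 49.10077498 330.53913969]
(0.49, 0.165, 0.1) [278.17337299 233.37730445] [294.10586453 163.38051375]
(0.36, -0.2, 0.2) [415.24414189 283.47015948] [190.5092641  219.74906367]
vise [ 0.34499329 -0.11100917  0.08      ] [ 0.37308352 -0.0624686   0.08      ]
```

>>> drive_tool --rows '[[[255,26,-28,0,-7],[255,52,-56,0,-14],[255,78,-84,0,-21],[255,104,-112,0,-28],[255,130,-140,0,-35],[255,156,-168,0,-42],[255,182,-196,0,-49],[255,208,-224,0,-56],[255,234,-252,0,-63],[255,258,-280,0,-70]]]'

```text
clock: 1.23
eef_pos: [0.3625, -0.1927, 0.2315]
tool_rot: [2.157, 2.283, 0.0]
force: [0.9, -1.0, 0.2]
finger_gap: 0.0001
grasp_force: 0.0
```

```bash
cat > w.py <<'E'
from h import *
import sys
# targets in holder frame mm -> tool shift
yaw=np.radians(16.3); c=np.array([.574,.167,0]); Hz=R.from_euler('z',yaw).as_matrix()
def W(x,y,z): return c+Hz@np.array([x,y,z])/1000
def go(*t,q=None):
    s=state(); M=Rm(s["tool_rot"]); p=s["eef_pos"]
    print("clk",s["clock"],"tcp",p.round(4),"holder",((p-c)@Hz*1000).round(1),"F",s["force"].round(1),"gap",s["finger_gap"])
    print("q",s["qpos"].round(2),"yaw x rel holder",np.degrees(np.arctan2(M[1,0],M[0,0])-yaw).round(2))
    for a in t: print(a,"->",(M.T@(W(*a)-p)*1000).round(1))
E
python3 -c "
from w import *
go((-85,20,80),(-85,20,27))"
```

```text
clk 1.2333 tcp [ 0.3625 -0.1927  0.2315] holder [-303.9 -285.8  231.5] F [ 0.9 -1.   0.2] gap 8.432414728165889e-05
q [-0.81 -0.49 -0.42  1.63  0.    0.7 ] yaw x rel holder 76.94
(-85, 20, 80) -> [347.5 144.  151.4]
(-85, 20, 27) -> [347.6 144.  204.4]
```

>>> drive_tool --rows '[[[255,35,14,5,-2],[255,70,29,15,-4],[255,105,43,25,-6],[255,140,58,37,-8],[255,174,72,50,-10],[255,209,86,63,-12],[255,244,101,76,-13],[255,279,115,90,-13],[255,314,130,105,-13],[255,347,144,120,-13]]]'

```text
clock: 2.07
eef_pos: [0.4889, 0.1618, 0.1108]
tool_rot: [1.891, 2.507, 0.001]
force: [0.5, 0.0, 0.6]
finger_gap: 0.0003
grasp_force: 0.0
```

```bash
python3 -c "
from w import *
go((-85,20,27))
f=grab_frame('top');save(f,'t3.png',(200,140,360,300),3.5)"
```

```text
clk 2.0667 tcp [0.4889 0.1618 0.1108] holder [-83.2  18.9 110.8] F [0.5 0.  0.6] gap 0.0002974754479252484
q [ 0.07 -0.15 -0.37  1.35 -0.    1.36] yaw x rel holder 89.64
(-85, 20, 27) -> [ 1.1 -1.9 83.8]
```

View pics/t3.png

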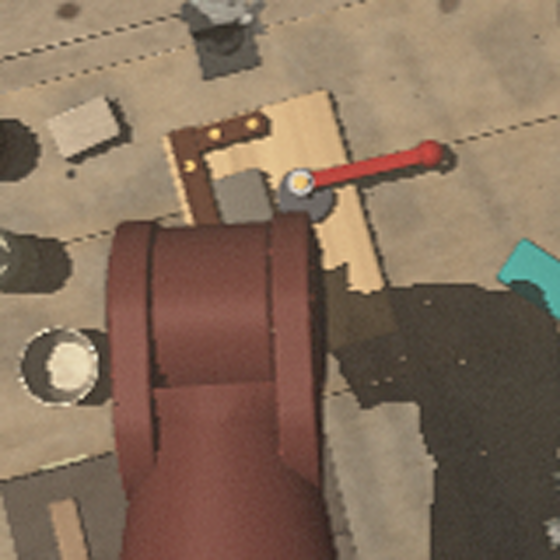

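The arm hides the gripper, but the stone's far end at (240,195) and the lever are visible and unmoved. Next I descend behind the stone.

>>> drive_tool --rows '[[[255,1,-2,25,0],[255,1,-2,50,0],[255,1,-2,70,0],[255,1,-2,80,0],[255,1,-2,83,0],[255,1,-2,83,0]]]'

```text
clock: 2.62
eef_pos: [0.4859, 0.1597, 0.0281]
tool_rot: [-1.893, -2.507, 0.001]
force: [0.2, -0.1, 0.5]
finger_gap: -0.0001
grasp_force: 0.0
```

```bash
python3 -c "
from w import *
go((-85,20,27),(-60,20,27))
g=grab_frame('scene');save(g,'s4.png',(235,120,395,240),5)"
```

```text
clk 2.6167 tcp [0.4859 0.1597 0.0281] holder [-86.6  17.7  28.1] F [ 0.2 -0.1  0.5] gap -9.541611166203064e-05
q [ 0.06 -0.1  -0.48  1.19 -0.    1.35] yaw x rel holder 89.59
(-85, 20, 27) -> [2.3 1.5 1.1]
(-60, 20, 27) -> [ 2.4 26.5  1.1]
```

View pics/s4.png

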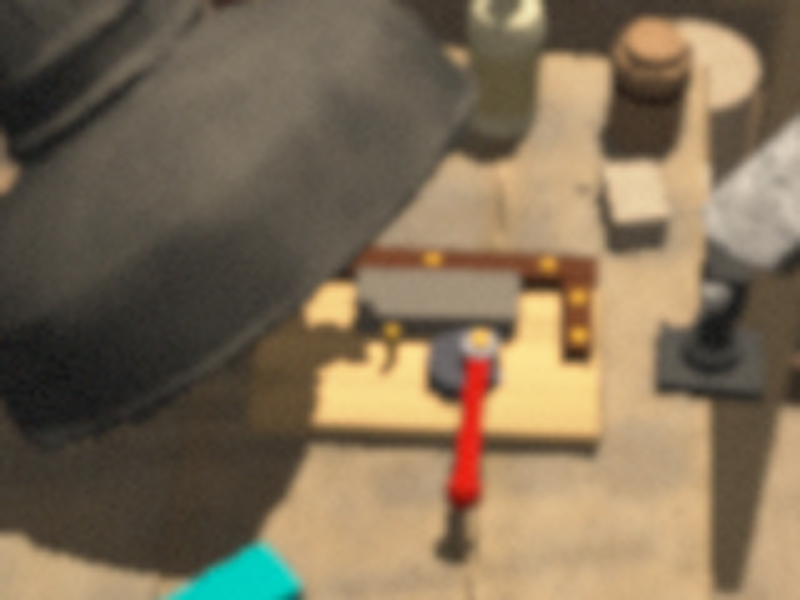

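The stone's right end is at (520,300) and the stop face at about (562,320). Lever, bottle, offcut and cup are untouched. I start the push.

>>> drive_tool --rows '[[[255,2,6,0,0],[255,2,14,0,0],[255,2,20,0,0],[255,2,24,0,0],[255,2,28,0,0],[255,2,32,0,0],[255,2,36,0,0],[255,2,36,0,0]]]'

```text
clock: 3.33
eef_pos: [0.5207, 0.1717, 0.0292]
tool_rot: [1.893, 2.507, -0.001]
force: [-4.4, -1.1, 7.1]
finger_gap: 0.0001
grasp_force: 3.3
```

```bash
cat > gap.py <<'E'
from w import *
g=grab_frame('scene'); 
hsv=cv2.cvtColor(g["frame"],cv2.COLOR_RGB2HSV)
# stone top (low saturation) and dark stop along the line z=40mm, y=20 of the holder
for y in (12,20,30):
    o=[]
    for x in np.arange(-60,96,4):
        u=proj(g,W(x,y,40)).round().astype(int); o.append(f"{x}:{hsv[u[1],u[0],1]}/{hsv[u[1],u[0],2]}")
    if y==20: print(" ".join(o))
E
python3 -c "
from gap import *
go((-32,20,27))
save(g,'s5.png',(295,160,375,220),8)"
```

```text
-60:115/122 -56:87/91 -52:8/62 -48:13/61 -44:4/58 -40:13/57 -36:63/93 -32:62/115 -28:62/115 -24:60/111 -20:64/124 -16:64/139 -12:63/149 -8:62/157 -4:65/157 0:65/158 4:61/162 8:64/160 12:64/160 16:62/164 20:61/163 24:61/164 28:61/162 32:64/164 36:64/164 40:62/164 44:62/165 48:61/163 52:60/165 56:65/164 60:65/165 64:68/168 68:90/192 72:113/243 76:111/248 80:116/244 84:126/226 88:169/143 92:180/171
clk 3.3833 tcp [0.5207 0.1717 0.0291] holder [-49.9  19.5  29.1] F [-2.9 -0.7  6.9] gap 0.00021341679262067102
q [ 0.08  0.01 -0.37  1.19 -0.    1.37] yaw x rel holder 89.61
(-32, 20, 27) -> [ 0.7 17.9  2.1]
```

View pics/s5.png

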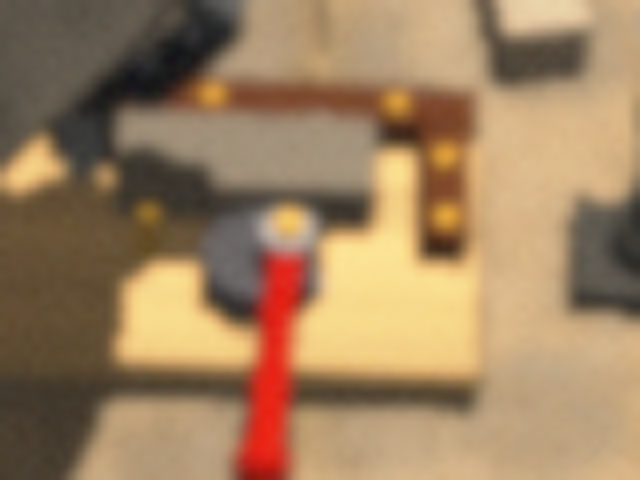

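The stone moved about 10 mm, with its far end at (375,170) and the stop face at (422,200). Roughly 18 mm is left.

>>> drive_tool --rows '[[[255,0,4,0,0],[255,0,8,0,0],[255,0,11,0,0],[255,0,14,0,0],[255,0,16,0,0],[255,0,17,0,0],[255,0,18,0,0],[255,0,18,0,0]]]'

```text
clock: 4.05
eef_pos: [0.5371, 0.1764, 0.0291]
tool_rot: [-1.892, -2.507, 0.003]
force: [-9.3, -2.3, 9.3]
finger_gap: 0.0002
grasp_force: 5.8
```

```bash
python3 -c "
from gap import *
go((-32,20,27))"
```

```text
-60:125/225 -56:116/244 -52:115/241 -48:122/222 -44:120/159 -40:103/87 -36:8/61 -32:13/59 -28:4/61 -24:9/59 -20:60/68 -16:62/94 -12:63/106 -8:61/112 -4:63/137 0:61/147 4:62/147 8:56/127 12:60/156 16:63/159 20:63/161 24:67/161 28:66/163 32:64/164 36:64/163 40:64/163 44:64/163 48:63/163 52:65/165 56:63/166 60:62/164 64:61/164 68:64/164 72:62/168 76:63/165 80:63/165 84:68/158 88:137/151 92:174/174
clk 4.1 tcp [0.5371 0.1764 0.0291] holder [-32.8  19.4  29.1] F [-8.4 -2.   9.6] gap -0.00025474894255534905
q [ 0.09  0.07 -0.31  1.19 -0.    1.38] yaw x rel holder 89.61
(-32, 20, 27) -> [0.6 0.8 2.1]
```

Force is rising (8–9 N) and no gap is visible. I press a little more to confirm contact with the stop.

>>> drive_tool --rows '[[[255,0,1,0,0],[255,0,2,0,0],[255,0,3,0,0],[255,0,3,0,0],[255,0,3,0,0]]]'

```text
clock: 4.52
eef_pos: [0.5376, 0.1766, 0.0289]
tool_rot: [-1.891, -2.505, 0.009]
force: [-20.9, -6.1, 19.3]
finger_gap: 0.0001
grasp_force: 14.0
```

```bash
python3 -c "
from w import *
go((-32,20,27))"
```

```text
clk 4.5167 tcp [0.5376 0.1766 0.0289] holder [-32.3  19.4  28.9] F [-20.9  -6.1  19.3] gap 9.862880339973285e-05
q [ 0.09  0.08 -0.3   1.2  -0.    1.38] yaw x rel holder 89.61
(-32, 20, 27) -> [0.6 0.3 1.9]
```

Force went from 10 to 21 N for 0.5 mm of travel, so the stone is butted against the stop. I back off, lift, and go to the far side of the lever arm.

>>> drive_tool --rows '[[[255,0,-8,0,0],[255,0,-22,0,0],[255,0,-22,-40,0],[255,0,-22,-75,0],[255,0,-22,-75,0]]]'

```text
clock: 4.93
eef_pos: [0.5228, 0.1718, 0.1105]
tool_rot: [1.888, 2.502, 0.01]
force: [1.5, 0.9, 0.4]
finger_gap: -0.0001
grasp_force: 0.0
```

```bash
python3 -c "
from gap import *
go((66,-111,105),(66,-111,30))"
```

```text
-60:125/225 -56:116/244 -52:115/242 -48:121/239 -44:118/237 -40:120/236 -36:120/235 -32:119/235 -28:119/237 -24:122/235 -20:111/212 -16:85/176 -12:67/163 -8:61/159 -4:65/160 0:63/161 4:63/162 8:61/159 12:63/159 16:61/160 20:63/162 24:63/159 28:65/161 32:65/160 36:62/161 40:63/161 44:63/162 48:64/164 52:65/162 56:67/161 60:60/162 64:61/164 68:63/163 72:62/164 76:63/163 80:63/161 84:70/153 88:146/145 92:178/172
clk 4.9833 tcp [0.5222 0.1717 0.1078] holder [-48.4  19.  107.8] F [0.6 0.2 0.2] gap -7.944118256364772e-06
q [ 0.08 -0.04 -0.28  1.33 -0.    1.37] yaw x rel holder 89.61
(66, -111, 105) -> [-129.2  115.2    3.9]
(66, -111, 30) -> [-129.1  114.7   78.9]
```

>>> drive_tool --rows '[[[255,-26,23,0,0],[255,-52,46,0,0],[255,-78,69,0,0],[255,-104,92,0,0],[255,-129,116,2,0],[255,-129,116,2,0],[255,-129,116,30,0],[255,-129,116,60,0],[255,-129,116,76,0],[255,-129,116,76,0]]]'

```text
clock: 5.82
eef_pos: [0.6627, 0.0794, 0.0216]
tool_rot: [-1.889, -2.502, 0.007]
force: [-1.5, 0.0, -0.2]
finger_gap: 0.0005
grasp_force: 0.0
```

```bash
cat > arc.py <<'E'
from w import *
go()
s=state(); M=Rm(s["tool_rot"]); p=s["eef_pos"]
for d in range(0,100,10):
    t=np.radians(d); u=np.array([-np.sin(t),-np.cos(t)]); v=np.array([-np.cos(t),np.sin(t)])
    a=np.array([32.5,-30.7])+80*u-(7+12*np.cos(t)+11*np.sin(t))*v
    print(d,a.round(0),(M.T@(W(*a,30)-p)*1000).round(0))
E
python3 arc.py; python3 -c "
from w import *
g=grab_frame('scene');save(g,'s6.png',(295,140,375,240),6)"
```

```text
clk 5.8167 tcp [0.6627 0.0794 0.0216] holder [  60.5 -108.9   21.6] F [-1.5  0.  -0.2] gap 0.0004810309307428374
q [-0.08  0.38  0.03  1.23 -0.    1.22] yaw x rel holder 89.6
0 [  52. -111.] [-2. -9. -8.]
10 [  39. -113.] [ -4. -22.  -8.]
20 [  26. -113.] [ -5. -35.  -8.]
30 [  12. -111.] [ -3. -48.  -8.]
40 [  -1. -107.] [  2. -62.  -8.]
50 [ -14. -100.] [  9. -75.  -8.]
60 [-26. -90.] [ 18. -86.  -8.]
70 [-35. -78.] [ 30. -96.  -8.]
80 [-43. -64.] [  44. -104.   -8.]
90 [-48. -49.] [  60. -108.   -7.]
```

View pics/s6.png

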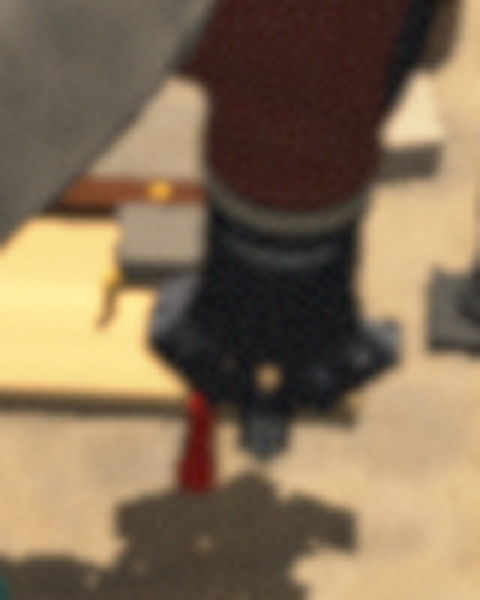

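The finger (262,435) stands on the far side of the arm (197,450). I raise it to 30 mm and start the sweep.

>>> drive_tool --rows '[[[255,0,0,-8,0],[255,-2,-4,-8,0],[255,-3,-10,-8,0],[255,-3,-16,-8,0],[255,-4,-22,-8,0],[255,-5,-29,-8,0],[255,-5,-35,-8,0],[255,-4,-42,-8,0],[255,-3,-48,-8,0],[255,0,-55,-8,0]]]'

```text
clock: 6.7
eef_pos: [0.6128, 0.0638, 0.0352]
tool_rot: [1.893, 2.507, -0.0]
force: [1.0, -0.4, 0.3]
finger_gap: -0.0001
grasp_force: 0.7
```

```bash
python3 arc.py
```

```text
clk 6.7 tcp [0.6128 0.0638 0.0352] holder [   8.3 -110.    35.2] F [ 1.  -0.4  0.3] gap -7.629297367730329e-05
q [-0.11  0.21 -0.14  1.22 -0.    1.19] yaw x rel holder 89.59
0 [  52. -111.] [-0. 43.  5.]
10 [  39. -113.] [-3. 31.  5.]
20 [  26. -113.] [-3. 18.  5.]
30 [  12. -111.] [-1.  4.  5.]
40 [  -1. -107.] [ 3. -9.  5.]
50 [ -14. -100.] [ 10. -22.   5.]
60 [-26. -90.] [ 20. -34.   5.]
70 [-35. -78.] [ 31. -44.   5.]
80 [-43. -64.] [ 45. -51.   5.]
90 [-48. -49.] [ 61. -56.   5.]
```

>>> drive_tool --rows '[[[255,1,-4,5,0],[255,3,-9,6,0],[255,6,-16,6,0],[255,10,-22,6,0],[255,15,-28,6,0],[255,20,-34,6,0],[255,25,-39,6,0],[255,31,-44,6,0],[255,37,-48,6,0],[255,37,-48,6,0]]]'

```text
clock: 7.53
eef_pos: [0.5559, 0.0875, 0.0293]
tool_rot: [-1.891, -2.508, 0.001]
force: [0.1, -0.1, -0.1]
finger_gap: 0.0002
grasp_force: 0.0
```

```bash
python3 arc.py; python3 -c "
from w import *
g=grab_frame('scene');save(g,'s7.png',(275,150,375,225),8)"
```

```text
clk 7.5333 tcp [0.5559 0.0875 0.0293] holder [-39.7 -71.2  29.3] F [ 0.1 -0.1 -0.1] gap 0.00016175534402177943
q [-0.08  0.06 -0.32  1.19 -0.    1.22] yaw x rel holder 89.65
0 [  52. -111.] [-39.  91.  -1.]
10 [  39. -113.] [-41.  79.  -1.]
20 [  26. -113.] [-42.  66.  -1.]
30 [  12. -111.] [-40.  52.  -1.]
40 [  -1. -107.] [-35.  39.  -1.]
50 [ -14. -100.] [-28.  26.  -1.]
60 [-26. -90.] [-19.  14.  -1.]
70 [-35. -78.] [-7.  4. -1.]
80 [-43. -64.] [ 7. -3. -1.]
90 [-48. -49.] [23. -8. -1.]
```

View pics/s7.png

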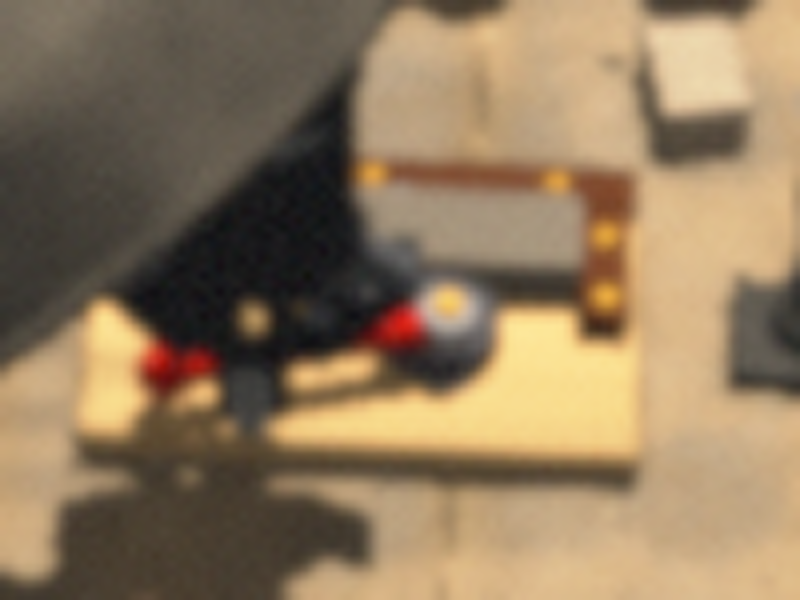

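The lever (knob at 160,365, pivot at 450,300) is at about 75° and the stone is still at the stop (585,240). I push on toward the fence.

>>> drive_tool --rows '[[[255,4,-2,0,0],[255,8,-4,0,0],[255,12,-5,0,0],[255,16,-6,0,0],[255,19,-7,0,0],[255,22,-8,0,0],[255,24,-8,0,0],[255,24,-8,0,0]]]'

```text
clock: 8.25
eef_pos: [0.5433, 0.1073, 0.0294]
tool_rot: [1.892, 2.506, -0.0]
force: [4.2, -3.0, -2.9]
finger_gap: 0.0001
grasp_force: 2.2
```

```bash
python3 arc.py | head -2
```

```text
clk 8.25 tcp [0.5433 0.1073 0.0294] holder [-46.3 -48.7  29.4] F [ 4.2 -3.  -2.9] gap 0.00012533520944081437
q [-0.04  0.03 -0.35  1.19 -0.    1.25] yaw x rel holder 89.59
```

Near the stop. I push a few mm more to feel it.

>>> drive_tool --rows '[[[255,1,0,0,0],[255,2,0,0,0],[255,3,0,0,0],[255,4,0,0,0],[255,5,0,0,0],[255,5,0,0,0]]]'

```text
clock: 8.75
eef_pos: [0.5427, 0.1088, 0.0295]
tool_rot: [1.892, 2.5, -0.007]
force: [6.6, -19.5, -2.3]
finger_gap: -0.0001
grasp_force: 10.3
```

```bash
python3 arc.py | head -2
```

```text
clk 8.75 tcp [0.5427 0.1088 0.0295] holder [-46.4 -47.   29.5] F [  6.6 -19.5  -2.3] gap -8.973292501700855e-05
q [-0.03  0.03 -0.35  1.19 -0.01  1.26] yaw x rel holder 89.46
```

Force jumped to 20 N for 1.7 mm, so the lever is at its stop. I retreat sideways, lift and check.

>>> drive_tool --rows '[[[255,-8,0,0,0],[255,-30,0,0,0],[255,-30,0,-30,0],[255,-30,0,-70,0],[255,-50,-20,-105,0],[255,-80,-45,-110,0],[255,-110,-70,-110,0],[255,-140,-95,-110,0],[255,-140,-95,-110,0]]]'

```text
clock: 9.5
eef_pos: [0.4864, -0.0528, 0.1394]
tool_rot: [-1.898, -2.503, 0.002]
force: [0.6, 1.1, -0.5]
finger_gap: -0.0003
grasp_force: 0.0
```

```bash
python3 -c "
from w import *
go()
f=grab_frame('top');save(f,'t8.png',(235,155,335,255),6)
g=grab_frame('scene');save(g,'s8.png',(275,150,375,225),8)"
```

```text
clk 9.5 tcp [ 0.4864 -0.0528  0.1394] holder [-145.8 -186.4  139.4] F [ 0.6  1.1 -0.5] gap -0.00030542699387488205
q [-0.38 -0.24 -0.4   1.41 -0.    0.92] yaw x rel holder 89.35
```

View pics/t8.png

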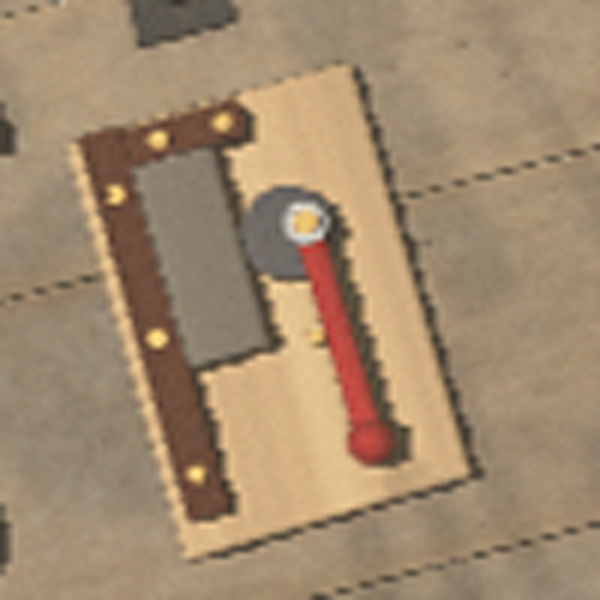

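View pics/s8.png

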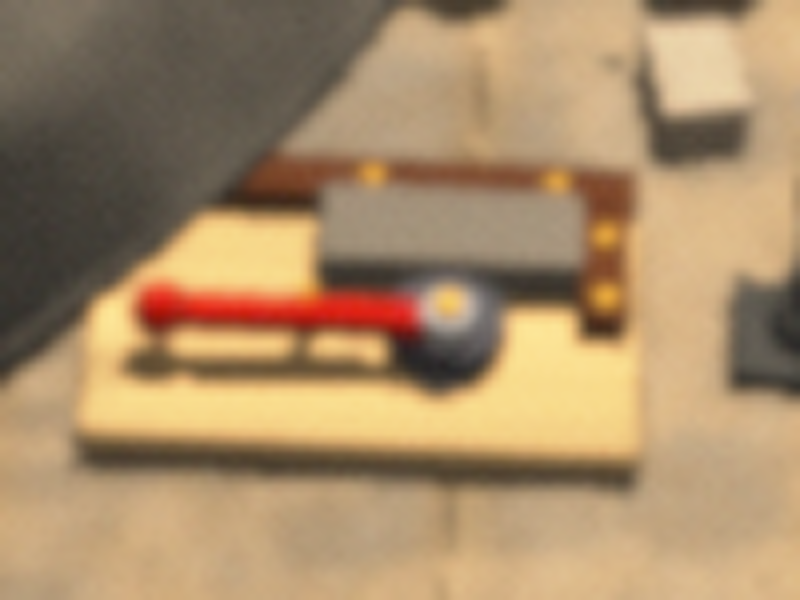

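Both views agree. In the top crop the lever runs from (306,222) to (371,442), parallel to the channel within 0.2° and touching the pin at (318,337). The stone lies flat against the fence and the end stop, with its far-left corner at (135,168). I hand in.

```bash
python3 -c "
from station import *
print(sign_off())"
```

```text
the job is handed in; nothing more can be done
None
```

The job is handed in: the stone is butted against the end stop, the red lever is fully closed against its pin with the stone clamped flat to the fence, and nothing else on the bench was touched (about 9.5 s used; no verdict came back).

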